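Take the pressure reading of the cold-brew keg

TASK

Check the gas pressure of the cold-brew keg: take the orange stick gauge out of its blue holder, press it straight down over the keg's valve stem until its rim sits fully home on the brass seat, and keep it pressed home with about 15 N (never more than 25 N) for about a second so that the pressure pushes the white rod out. Then stand the gauge upright in its holder again with the rod still showing its reading, and leave everything else on the counter where it is.

Things in the scene. Friction and masses are not known exactly. Their poses are not given: they have to be found in the camera images.
- gauge: Stick pressure gauge, loose, 0.165 kg, upright in the holder at the start; 80 mm tall plus the rod. Origin at the centre of its underside, z up along its axis. Lower part orange, 34 mm in diameter, 0 to 40 mm up; upper part a ribbed aluminium grip, 24 mm in diameter, 40 to 80 mm up. The white rod, 8 mm in diameter, comes out of the top, to 104 mm above the underside at most.
- gauge_grip (a point): point on the gauge's axis 60 mm above its underside: the middle of the aluminium grip. The wider orange part makes a shoulder 40 mm up, on which fingertips can push down.
- gauge_foot (a point): centre of the gauge's underside, z up the axis. A socket of 14 mm bore and 40 mm depth opens here; the flat rim around it is what sits on the valve seat. In the socket, 6 mm above the rim, is the face of a sprung piston (1.1 N to start, then 0.45 N per mm) that pushes the rod out.
- rod (a joint): how far the white rod stands out beyond its rest, m: 0 at the start, when 4 mm show above the grip. The hidden pressure pushes it out 8 to 18 mm, different each time; it stays where it is by friction (1.2 N) until pushed back.
- keg: Steel cold-brew keg fixed to the counter, 130 mm in diameter, lid 104 mm up; origin at the centre of its underside. On the lid's centre stands a brass valve seat, 44 mm in diameter, with a dark valve stem rising from it. A second keg with a black plug and no stem has no part in this.
- valve_axis (a point): point on the vertical axis of the valve, at the height of the keg's lid (104 mm). The valve is screwed in by a different, unmeasured amount each time: its rigid flat brass seat stands 119 to 131 mm above the counter, and the stem, 10 mm in diameter with a round top, rises 30 mm above the seat (149 to 161 mm).
- valve_stem (a joint): how far the greased stem is pressed down, m: 0 = up (30 mm above the seat), 0.029 = fully down. The gas holds it up with 6.5 to 11 N (hidden). As the gauge comes down the stem meets the piston 6 mm inside the socket; first the rod moves out, then the stem gives way; 24 mm further the rim meets the rigid seat and the force climbs steeply: come down slowly.
- holder_floor (a point): centre of the holder's inner floor, 6 mm above the counter, on which the gauge stands. The holder is a blue cup on a black disc (90 mm in diameter), fixed to the counter: inner diameter 44 mm, outer 52 mm, rim 30 mm above the counter.
- valve_cap: loose brass cap, 20 mm in diameter, 14 mm high, lying on the keg's lid 44 mm from the centre; leave alone; origin at underside
- muesli_jar: glass jar, 76 mm in diameter, 130 mm high; leave alone; origin at underside
- honey_jar: small jar with red lid, 60 mm in diameter, 85 mm high; leave alone; origin at underside
- bowl: white bowl, 124 mm wide, 55 mm high; leave alone; origin at underside
- mug: blue mug, 80 mm wide, 90 mm high; leave alone; origin at underside
- spoon: spoon with a wooden handle lying on the counter; leave alone; origin at its underside
- plate: white plate, 170 mm wide, 20 mm high; leave alone; origin at underside
There are look-alikes about, which are no part of the job. Of the things that look like the gauge, the middle-sized one is meant.

How it is judged (in metres and radians):
On the way:
1. the gauge is pressed home on the valve seat: upright, within 4 mm of the valve axis, pressed with 12 to 25 N, stem pushed in over 3 mm and rod out over 5 mm, for 0.5 s (horizontal distance between gauge_foot and valve_axis below 0.004 m and angle between gauge_foot's own z axis and vertical below 0.1 rad and contact force between gauge and keg above 12 N and value of joint valve_stem above 0.003 m and value of joint rod above 0.005 m), for 0.5 s.
At the end, for the whole second after the job is handed in: The gauge stands at rest, upright (within 0.1 rad), on the holder's floor (within 3 mm in height, 8 mm sideways), its rod still out by more than 5 mm; the valve stem is up again (within 2 mm) (horizontal distance between gauge_foot and holder_floor below 0.008 m and z of gauge_foot in the frame of holder_floor between -0.003 and 0.003 m and angle between gauge_foot's own z axis and vertical below 0.1 rad and value of joint rod above 0.005 m and value of joint valve_stem below 0.002 m and linear speed of gauge below 0.02 m/s); the robot touches nothing.
It fails at once if the keg and its valve are pressed with more than 25 N by the gauge (contact force between gauge and keg above 25 N).
It fails at once if the arm or fingers push on the keg or its valve directly (contact force between any of the fingers, the arm and keg above 3 N).
It fails at once if something else on the counter is moved by more than 20 mm (distance of any of valve_cap, muesli_jar, honey_jar, bowl, mug, spoon, plate from where it was at the start of the episode above 0.02 m).
It also fails if it takes over 67 s, if anything falls off the work surface, if the arm or the gripper's body presses on something with over 40 N, if the wrist force passes 120 N, or if a joint passes its speed limit or range.

ROBOT

A 7-joint arm with a two-finger parallel gripper is mounted at the origin on the work surface. World frame = base frame: x ahead of the robot, y to its left, z up, the work surface at z = 0. Lengths are in mm, angles in rad, forces in N, time in s.
With the tool pointing down it reaches from about 400 to 875 mm from the base axis. Payload 6.5 kg.
Tool frame: the origin (TCP) lies at the very end of the fingers, on their centre line; the grasp point (between the pads) lies 19 mm behind it; z points along the fingers, y is the direction in which the jaws open and shut (so a half turn about z gives the same grasp; the last joint's range is limited). The gripper opens to 88 mm and grips with 3 to 60 N. Pads are 18 mm wide; open, the fingers measure 123 mm over their backs; the gripper's body (75 mm by 187 mm) begins 45 mm behind the grasp point.
Start: joints at [1.053, 0.536, -0.004, 1.538, 0.003, 1.067, -0.071], TCP at [283.776, -584.775, 238.716] pointing down, gripper open.
Joint ranges: [-2.7, 2.7], [-0.37, 2.16], [-1.27, 1.26], [0.24, 2.4], [-1.31, 4.45], [0.19, 1.91], [-2.76, 2.76]. Speed limits (rad/s): [2.39, 2.39, 3.14, 3.14, 3.14, 3.14, 3.14].

INTERFACE

Orientations are given as a rotation vector (axis times angle).
In Python, from plant import arm, claw, planner, monitor, optics, workorder, spotter gives the robot as it stands. Calls block until the motion is done:
- arm.goto(position, orientation): joint-space move of the TCP to a pose.
- arm.move_linear(position, rotation=None, v=150): straight line of the TCP; rotation=None keeps the orientation; v is the mean speed in mm/s.
- arm.move_joints(angles): joint-space move.
- claw.move_gripper(opening): finger opening in mm; the grip force is fixed at half the most; returns when the fingers have stopped.
- arm.pause(seconds).
- planner.inverse_kinematics(position, orientation): joint angles nearest the present ones, or None.
- monitor.state(): the state.
- optics.snapshot(name): name is "scene" or "side" or "wrist"; returns a dict with "img" (400x640x3 uint8, red, green, blue), "fx", "fy", "cx", "cy" (pixels), "extrinsics" (4x4, takes a point from camera to world coordinates). Camera axes: x right, y up, looking along -z (the intrinsics and any distortion apply to the point x, -y, -z); pixel columns grow to the right and rows downward; lengths in mm; the calibration is good to about 2 mm. A picture is of the moment at which its call begins. There is no depth.
A pose or a line that the arm cannot do raises arm.MotionError and nothing moves.
- workorder.job_done(): hands the job in, once; it reports no verdict.
Trained networks look in the newest picture that a camera, given by its name, has taken for a name from the list of things; names that differ only in an ending like _2 or _b are one class to them, and where a whole thing is asked for, a point or a joint stands for the part that bears it (a point fixed in the world has none). Each returns a list of dicts, best first, with "conf" (0 to 1); they miss things now and then, are a little off and sometimes report something else, mostly with a low value. They report only what shows in the picture. A call takes as long as a camera call. They do not tell look-alikes from the thing itself.
- spotter.look_for(camera, thing): "bbox" ([left, top, width, height] in pixels, round what is visible of it).
- spotter.outline_of(camera, thing): "pixels" (400x640 bool, what is visible of it) and "bbox" ([left, top, width, height] in pixels, round what is visible of it).
The state is a dict: "time": time; "q": joint angles; "qd": joint speeds; "joint_torque": joint torques, N m; "position": TCP position; "tcp_rot": TCP orientation; "contact_force": force on the tool from outside, world axes, zero at the start; "wrist_torque": the same for the moment, N m; "gripper_width": finger opening in mm.
Only numpy, scipy, OpenCV 4.12 (cv2) and the standard library are available. Lean on these libraries where they do the work, as an engineer would, in place of code of your own. Each camera call takes 0.05 s, during which the arm holds its last target.

## Working session

There is one attempt and no reset: what is moved stays moved. The work goes in short steps, each a Python script; the robot and the scene stay as the last script left them, time stands still between calls to the robot, and variables do not carry over. Pictures are saved under pics/ and viewed, and the job is handed in when it is done.

```bash
ls; mkdir -p pics
python3 - <<'E'
from plant import arm, claw, planner, monitor, optics, workorder, spotter
import cv2,numpy as np
s=monitor.state();print({k:np.round(v,3).tolist() for k,v in s.items()})
for c in ["scene","side","wrist"]:
    d=optics.snapshot(c);cv2.imwrite(f"pics/{c}0.png",d["img"][:,:,::-1])
    print(c,d["fx"],d["fy"],d["cx"],d["cy"],[k for k in d],np.round(d["extrinsics"],3).tolist())
    for t in ["gauge","holder_floor","keg","valve_stem","valve_cap","rod"]:
        try: print(c,t,[(np.round(r["bbox"]).tolist(),round(r["conf"],2)) for r in spotter.look_for(c,t)])
        except Exception as e: print(c,t,repr(e))
print(monitor.state()["time"])
E
```

```text
pics
{'time': 0.0, 'q': [1.053, 0.537, -0.004, 1.539, 0.003, 1.067, -0.071], 'qd': [-0.001, -0.0, -0.001, -0.0, 0.002, -0.0, 0.002], 'joint_torque': [-0.0, -57.098, 0.991, -25.161, -0.056, 0.018, 0.0], 'position': [283.483, -584.248, 237.84], 'tcp_rot': [-3.06, -0.703, 0.001], 'contact_force': [-0.571, 0.485, 0.63], 'wrist_torque': [-0.024, -0.076, 0.033], 'gripper_width': 88.352}
scene 477.7187510513587 477.7187510513587 315.9264848526492 197.4150168625782 ['img', 'fx', 'fy', 'cx', 'cy', 'extrinsics'] [[-0.176, -0.714, 0.677, 1441.895], [0.984, -0.132, 0.116, 154.172], [0.007, 0.687, 0.727, 1050.611], [0.0, 0.0, 0.0, 1.0]]
scene gauge [([210.0, 167.0, 17.0, 36.0], 0.9), ([254.0, 176.0, 10.0, 21.0], 0.64), ([167.0, 164.0, 34.0, 33.0], 0.55), ([272.0, 164.0, 10.0, 16.0], 0.5)]
scene holder_floor [([241.0, 189.0, 29.0, 20.0], 0.68)]
scene keg [([352.0, 173.0, 47.0, 54.0], 0.85)]
scene valve_stem []
scene valve_cap [([193.0, 231.0, 38.0, 26.0], 0.64), ([370.0, 167.0, 5.0, 12.0], 0.56), ([355.0, 172.0, 50.0, 58.0], 0.55)]
scene rod []
side 496.65865232490626 496.65865232490626 326.8486152120435 208.4623213921521 ['img', 'fx', 'fy', 'cx', 'cy', 'extrinsics'] [[0.902, 0.242, -0.359, -90.819], [-0.432, 0.488, -0.758, -1340.561], [-0.008, 0.838, 0.545, 1078.882], [0.0, 0.0, 0.0, 1.0]]
side gauge [([352.0, 259.0, 11.0, 23.0], 0.55)]
side holder_floor []
side keg [([276.0, 188.0, 36.0, 36.0], 0.61)]
side valve_stem []
side valve_cap []
side rod []
wrist 277.8613962901986 277.8613962901986 321.73592447094865 203.28818617855995 ['img', 'fx', 'fy', 'cx', 'cy', 'extrinsics'] [[0.437, 0.859, 0.266, 353.335], [-0.899, 0.418, 0.129, -552.1], [-0.001, -0.296, 0.955, 383.352], [0.0, 0.0, 0.0, 1.0]]
wrist gauge []
wrist holder_floor []
wrist keg []
wrist valve_stem []
wrist valve_cap []
wrist rod []
1.05
```

View pics/scene0.png

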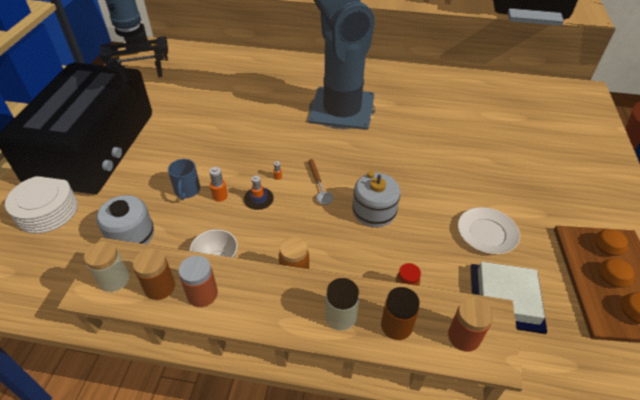

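View pics/side0.png

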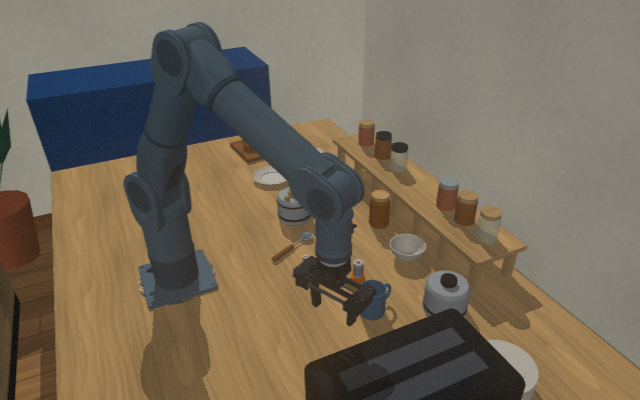

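Run:
```python
import cv2
a=cv2.imread("pics/scene0.png")[150:250,150:420]
cv2.imwrite("pics/scene0z.png",cv2.resize(a,None,fx=2.9,fy=2.9,interpolation=cv2.INTER_CUBIC))
a=cv2.imread("pics/side0.png")[170:300,240:400]
cv2.imwrite("pics/side0z.png",cv2.resize(a,None,fx=4.5,fy=4.5,interpolation=cv2.INTER_CUBIC))
```

```text
(no output)
```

View pics/scene0z.png

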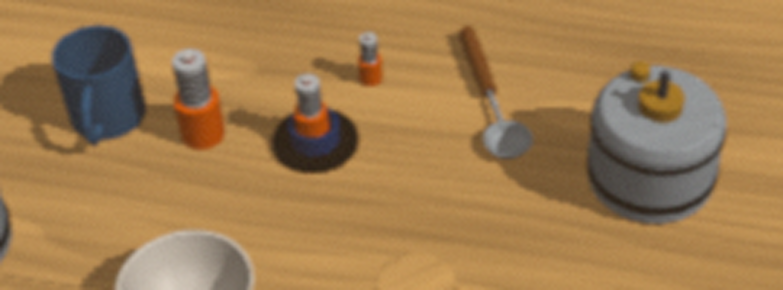

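View pics/side0z.png

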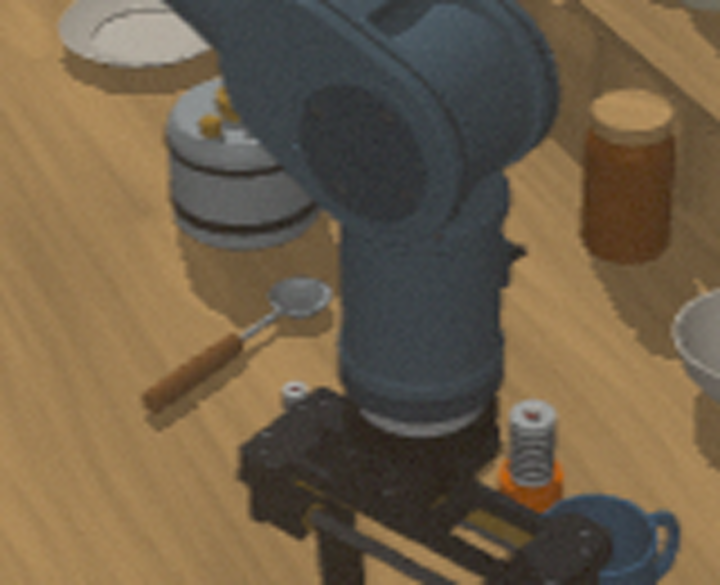

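```bash
cat > h.py <<'E'
from plant import arm, claw, planner, monitor, optics, workorder, spotter
import cv2,numpy as np
from scipy.spatial.transform import Rotation as R
def ray(d,u,v):
    E=np.array(d["extrinsics"]);r=np.array([(u-d["cx"])/d["fx"],-(v-d["cy"])/d["fy"],-1.])
    return E[:3,3],E[:3,:3]@r
def atz(d,u,v,z):
    o,r=ray(d,u,v);return o+r*(z-o[2])/r[2]
def proj(d,p):
    E=np.array(d["extrinsics"]);c=E[:3,:3].T@(np.array(p,float)-E[:3,3])
    return np.array([d["cx"]+d["fx"]*c[0]/-c[2],d["cy"]-d["fy"]*c[1]/-c[2]])
def tri(obs):
    A=np.zeros((3,3));b=np.zeros(3)
    for d,u,v in obs:
        o,r=ray(d,u,v);r=r/np.linalg.norm(r);P=np.eye(3)-np.outer(r,r);A+=P;b+=P@o
    return np.linalg.solve(A,b)
def down(yaw): # yaw of tool y axis... base: tool x along world dir yaw
    return (R.from_euler('z',yaw)*R.from_euler('x',np.pi)).as_rotvec()
def snap(c,name,save=True):
    d=optics.snapshot(c)
    if save: cv2.imwrite(f"pics/{name}.png",d["img"][:,:,::-1])
    return d
E
python3 - <<'E'
from h import *
d=optics.snapshot("scene")
print("holder base",atz(d,258.5,198.5,0),"gauge top",atz(d,257,178,87))
print("big gauge top",atz(d,215.5,170,100),"small top",atz(d,277,163,60),"bigbase",atz(d,219,196,0),"smallbase",atz(d,277.5,177,0))
print("keg seat",atz(d,376.5,185,125),"mug",atz(d,182,165,90),"bowl",atz(d,214,243,55),"spoon",atz(d,325,198,5),atz(d,312,162,5))
m=R.from_rotvec(monitor.state()["tcp_rot"]).as_matrix();print(m.round(3))
E=np.array(d["extrinsics"])
w=optics.snapshot("wrist");E=w["extrinsics"];s=monitor.state()
print("cam in tool",m.T@(E[:3,3]-s["position"]), (m.T@E[:3,:3]).round(3))
E
```

```text
holder base [ 498.61894714 -182.52545499    0.        ] gauge top [ 498.82439149 -179.734467     87.        ]
big gauge top [ 501.38404999 -301.54617012  100.        ] small top [ 397.57221687 -146.00131155   60.        ] bigbase [ 510.3158346  -302.71445827    0.        ] smallbase [ 397.51131875 -147.60591838    0.        ]
keg seat [502.86174486 161.73888466 125.        ] mug [ 488.97913006 -410.05031393   90.        ] bowl [ 724.83419513 -238.46327189   55.        ] spoon [464.67893563  15.10065055   5.        ] [314.16889506 -52.41032409   5.        ]
[[ 0.9    0.437 -0.   ]
 [ 0.437 -0.9   -0.   ]
 [-0.    -0.    -1.   ]]
cam in tool [  76.8447451     0.98435235 -144.63299833] [[ 0.     0.955  0.296]
 [ 1.    -0.001  0.001]
 [ 0.001  0.296 -0.955]]
```

Run:
```python
from h import *
import pickle
O=down(0)
out=[]
try:
    for i,(x,y) in enumerate([(490,-235),(490,-130)]):
        (arm.goto if i==0 else arm.move_linear)([x,y,220],O)
        d=snap("wrist",f"w{i}");d["tcp"]=monitor.state()["position"];out.append(d)
        for t in ["gauge","holder_floor"]:
            print(i,t,[(np.round(r["bbox"]).tolist(),round(r["conf"],2)) for r in spotter.look_for("wrist",t)])
        print(monitor.state()["position"],monitor.state()["q"].round(2),monitor.state()["time"], monitor.state()["contact_force"])
except arm.MotionError as e: print("ERR",e)
pickle.dump(out,open("w.pkl","wb"))
```

```text
0 gauge [([244.0, 235.0, 26.0, 39.0], 0.86), ([262.0, 162.0, 32.0, 36.0], 0.82)]
0 holder_floor [([249.0, 140.0, 64.0, 62.0], 0.66)]
[ 489.68534229 -236.1525253   220.01651604] [ 0.4   0.38 -0.04  1.84  0.02  0.92 -1.22] 2.8083 [ 0.01614931  0.19519632 -0.94597384]
1 gauge [([323.0, 236.0, 20.0, 35.0], 0.83), ([432.0, 147.0, 85.0, 51.0], 0.75), ([348.0, 158.0, 38.0, 43.0], 0.74), ([327.0, 139.0, 68.0, 64.0], 0.63), ([39.0, 233.0, 29.0, 20.0], 0.28)]
1 holder_floor [([328.0, 139.0, 68.0, 65.0], 0.63)]
[ 489.89758406 -131.19587546  219.96401025] [ 0.24  0.32 -0.09  1.93  0.04  0.9  -1.43] 3.8083 [0.18043284 0.12901477 0.21690217]
```

View pics/w0.png

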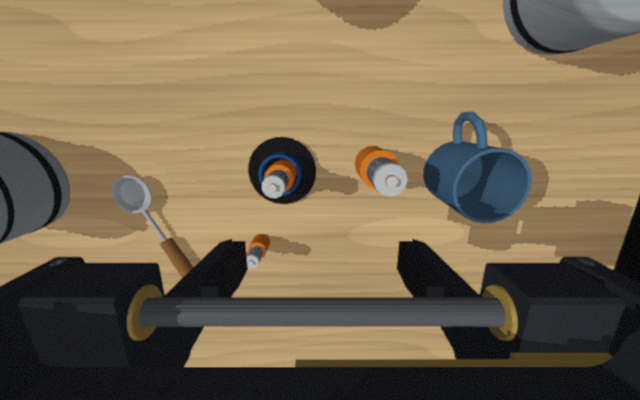

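View pics/w1.png

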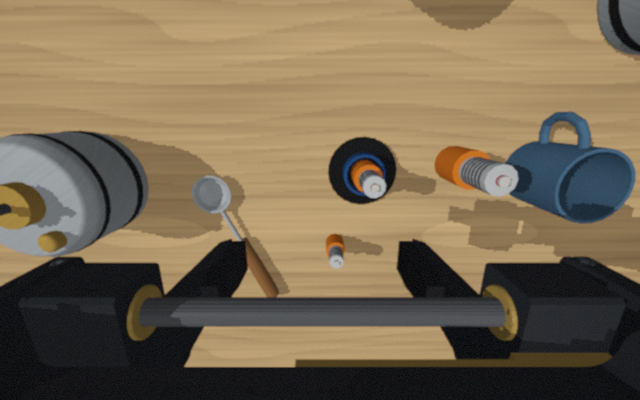

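Run:
```python
import cv2,numpy as np
a=cv2.imread("pics/w0.png")[120:220,220:340];b=cv2.imread("pics/w1.png")[120:220,300:420]
cv2.imwrite("pics/wz.png",cv2.resize(np.vstack([np.hstack([a])]),None,fx=6,fy=6,interpolation=cv2.INTER_CUBIC))
cv2.imwrite("pics/wz1.png",cv2.resize(b,None,fx=6,fy=6,interpolation=cv2.INTER_CUBIC))
```

```text
(no output)
```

View pics/wz.png

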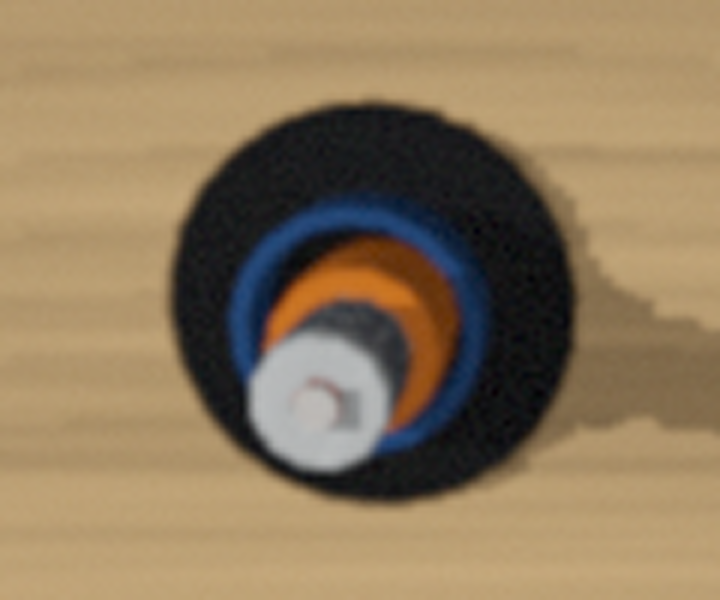

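View pics/wz1.png

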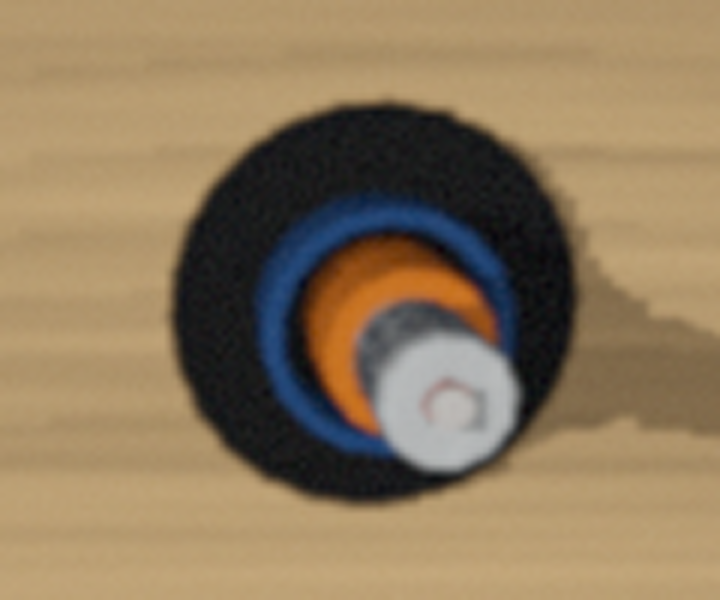

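Run:
```python
from h import *
import pickle
d0,d1=pickle.load(open("w.pkl","rb"))
def px(ox,oy,x,y): return ((x+.5)/6-.5+ox,(y+.5)/6-.5+oy)
for n,a,b,z in [("top",(320,402),(448,403),86),("rod",(318,403),(453,405),90),("disc",(374,302),(375,302),None),("rim",(359.5,325),(386.5,325),30)]:
    p0=px(220,120,*a);p1=px(300,120,*b);print(n,tri([(d0,*p0),(d1,*p1)]).round(1), z and [atz(d0,*p0,z).round(1),atz(d1,*p1,z).round(1)])
```

```text
top [ 498.1 -186.3   84. ] [array([ 498.6, -186.6,   86. ]), array([ 498.6, -185.9,   86. ])]
rod [ 498.7 -186.5   87.3] [array([ 499.4, -187. ,   90. ]), array([ 499.2, -186. ,   90. ])]
disc [ 500.9 -184.7    3.4] None
rim [ 499.7 -184.3   23.3] [array([ 501. , -185.4,   30. ]), array([ 501.1, -183.3,   30. ])]
```

Run:
```python
from h import *
import pickle
O=down(0)
out=[]
try:
    for i,(x,y) in enumerate([(492,112),(492,212)]):
        (arm.goto if i==0 else arm.move_linear)([x,y,285],O)
        d=snap("wrist",f"k{i}");d["tcp"]=monitor.state()["position"];out.append(d)
        for t in ["keg","valve_stem"]:
            print(i,t,[(np.round(r["bbox"]).tolist(),round(r["conf"],2)) for r in spotter.look_for("wrist",t)])
        print(monitor.state()["position"],monitor.state()["time"], monitor.state()["contact_force"])
        a=d["img"][:,:,::-1];u,v=proj(d,(502,162,130)).round().astype(int);print(u,v)
        out[-1]["o"]=(u-60,v-50)
        cv2.imwrite(f"pics/k{i}z.png",cv2.resize(a[v-50:v+50,u-60:u+60],None,fx=6,fy=6,interpolation=cv2.INTER_CUBIC))
except arm.MotionError as e: print("ERR",e)
pickle.dump(out,open("k.pkl","wb"))
```

```text
0 keg [([230.0, 131.0, 100.0, 102.0], 0.66)]
0 valve_stem [([268.0, 191.0, 10.0, 12.0], 0.59), ([633.0, 179.0, 6.0, 9.0], 0.38)]
[492.18442982 109.97912106 284.51531849] 4.9417 [ 0.13715862 -0.70212514 -0.27630692]
274 181
1 keg [([306.0, 129.0, 105.0, 104.0], 0.87), ([576.0, 155.0, 64.0, 28.0], 0.69)]
1 valve_stem [([361.0, 190.0, 7.0, 14.0], 0.66), ([306.0, 130.0, 105.0, 103.0], 0.61)]
[492.28828721 210.67565548 285.01677904] 5.9083 [-0.1344381  -0.47938263 -0.5208014 ]
365 181
```

View pics/k0z.png

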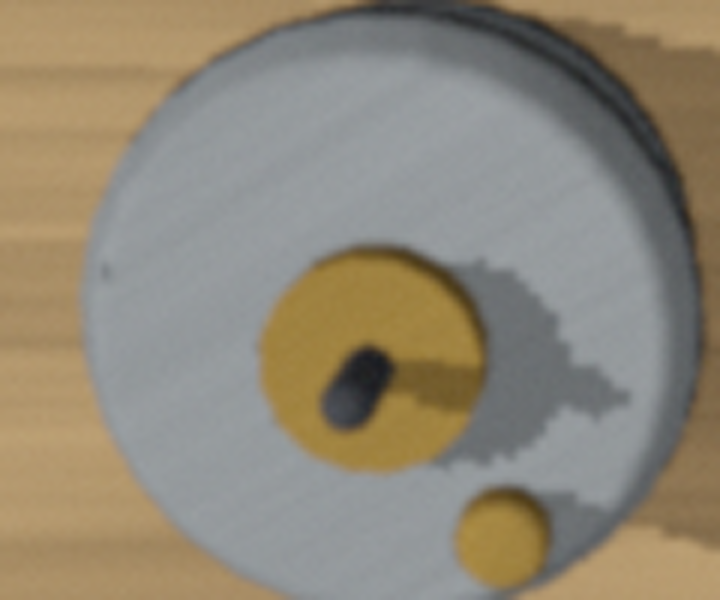

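View pics/k1z.png

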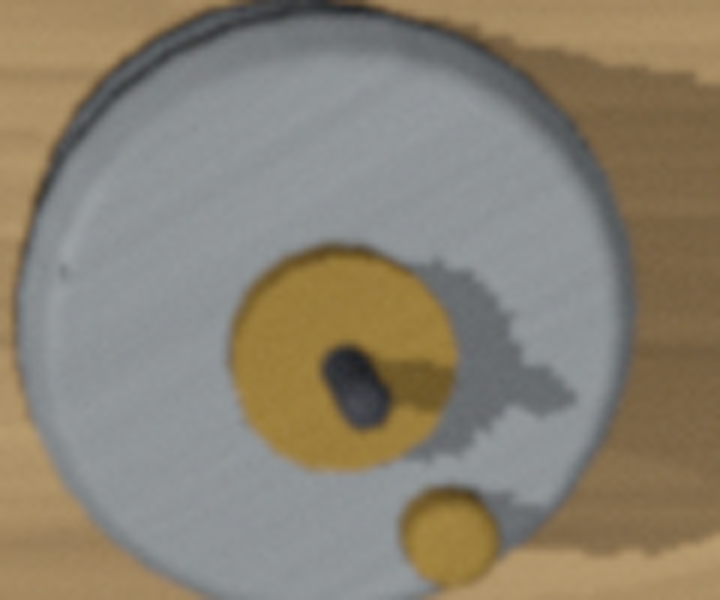

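Run:
```python
from h import *
import pickle
d0,d1=pickle.load(open("k.pkl","rb"))
def px(o,x,y): return ((x+.5)/6-.5+o[0],(y+.5)/6-.5+o[1])
def fit(d):
    ox,oy=d["o"];a=np.ascontiguousarray(d["img"][oy:oy+100,ox:ox+120]);h=cv2.cvtColor(a,cv2.COLOR_RGB2HSV)
    m=((h[:,:,1]>110)&(h[:,:,0]>14)&(h[:,:,0]<28)).astype(np.uint8);m[75:]=0;m[:,85:]=0
    m=cv2.morphologyEx(m,cv2.MORPH_OPEN,np.ones((3,3)))
    n,l,s,c=cv2.connectedComponentsWithStats(m);k=int(np.argmin([np.hypot(*(c[i]-[60,60])) if s[i][4]>200 else 1e9 for i in range(1,n)]))+1
    ct,_=cv2.findContours((l==k).astype(np.uint8),0,cv2.CHAIN_APPROX_NONE);ct=max(ct,key=len);e=cv2.fitEllipse(cv2.convexHull(ct));return e,s[k]
for d in (d0,d1): print(fit(d))
for n,a,b in [("tip",(348,404),(363,403)),("seat",(373,360),(343.5,359))]:
    p0=px(d0["o"],*a);p1=px(d1["o"],*b);t=tri([(d0,*p0),(d1,*p1)]);print(n,t.round(1),[(proj(d,t)-p).round(2) for d,p in ((d0,p0),(d1,p1))])
    for z in (119,125,131,155): print(z,atz(d0,*p0,z).round(1),atz(d1,*p1,z).round(1))
```

```text
(((61.94451141357422, 59.4997673034668), (36.0854377746582, 36.96810531616211), 67.47247314453125), array([ 44,  42,  37,  33, 904], dtype=int32))
(((56.55667495727539, 59.18897247314453), (36.00840377807617, 37.174461364746094), 112.20932006835938), array([ 39,  41,  37,  34, 914], dtype=int32))
tip [486.4 163.3 141.8] [array([-0.  , -0.02]), array([-0.  ,  0.02])]
119 [479.8 167.6 119. ] [479.8 159.7 119. ]
125 [481.5 166.5 125. ] [481.6 160.6 125. ]
131 [483.2 165.4 131. ] [483.3 161.6 131. ]
155 [490.2 160.9 155. ] [490.2 165.5 155. ]
seat [487.4 163.1 114.5] [array([-0.  , -0.03]), array([-0.  ,  0.03])]
119 [488.6 162.4 119. ] [488.6 163.8 119. ]
125 [490.1 161.3 125. ] [490.2 164.7 125. ]
131 [491.7 160.3 131. ] [491.8 165.6 131. ]
155 [498.  156.2 155. ] [498.  169.1 155. ]
```

```bash
python3 - <<'E'
from h import *
import pickle
O=down(0)
out=[]
try:
    for i,(x,y) in enumerate([(540,240),(420,240),(420,163),(420,80)]):
        arm.move_linear([x,y,285],O,v=200);arm.pause(.25)
        s0=monitor.state()["position"]
        d=snap("wrist",f"m{i}");out.append(d);d["s"]=[monitor.state()["position"]]
        print(s0.round(2),d["s"][0].round(2),monitor.state()["time"])
        u,v=proj(d,(491,163,130)).round().astype(int)
        d["o"]=(max(u-50,0),max(v-50,0));a=d["img"][:,:,::-1]
        cv2.imwrite(f"pics/mz{i}.png",cv2.resize(a[d["o"][1]:,d["o"][0]:][:100,:100],None,fx=4,fy=4,interpolation=cv2.INTER_CUBIC))
    s=snap("scene","scene1");q=snap("side","side1")
    out+=[s,q]
except arm.MotionError as e: print("ERR",e)
pickle.dump(out,open("m.pkl","wb"))
ims=[cv2.imread(f"pics/mz{i}.png") for i in range(len(out)-2)]
ims=[cv2.copyMakeBorder(i,0,400-i.shape[0],0,400-i.shape[1],0) for i in ims]
cv2.imwrite("pics/mz.png",np.vstack([np.hstack(ims[:2]),np.hstack(ims[2:])])[:800])
E
python3 -c "
import cv2
cv2.imwrite('pics/sc1z.png',cv2.resize(cv2.imread('pics/scene1.png')[160:235,340:420],None,fx=8,fy=8,interpolation=2))
cv2.imwrite('pics/si1z.png',cv2.resize(cv2.imread('pics/side1.png')[170:250,250:350],None,fx=7,fy=7,interpolation=2))
for k in (0,2):
  pass
im=cv2.imread('pics/mz.png');cv2.imwrite('pics/mzA.png',im[:400]);cv2.imwrite('pics/mzB.png',im[400:])
"
```

```text
[539.55 239.44 285.2 ] [539.64 239.58 285.23] 6.6333
[420.74 239.91 284.82] [420.55 239.91 284.81] 7.6833
[419.88 164.24 284.96] [419.91 163.98 284.96] 8.5167
[419.98  81.16 284.97] [419.98  80.94 284.99] 9.3833
```

View pics/mzA.png

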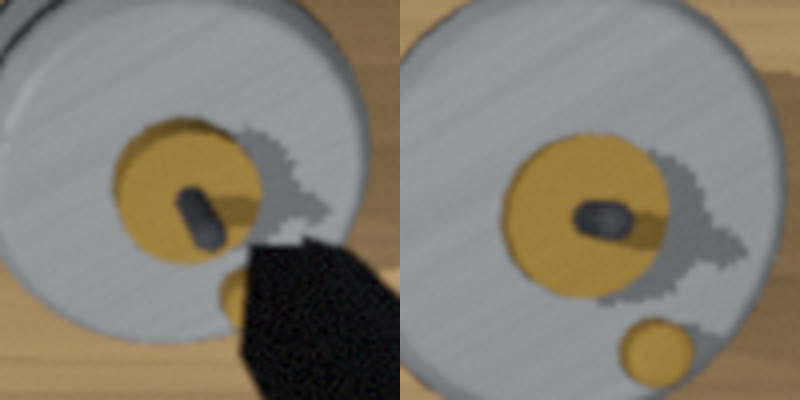

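View pics/mzB.png

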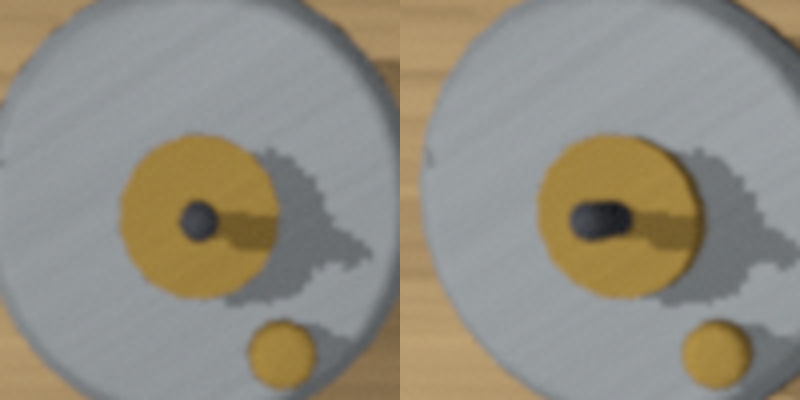

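View pics/sc1z.png

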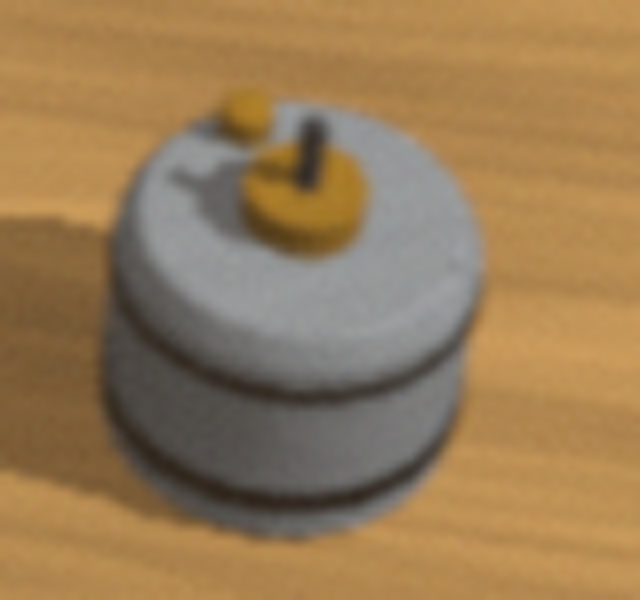

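View pics/si1z.png

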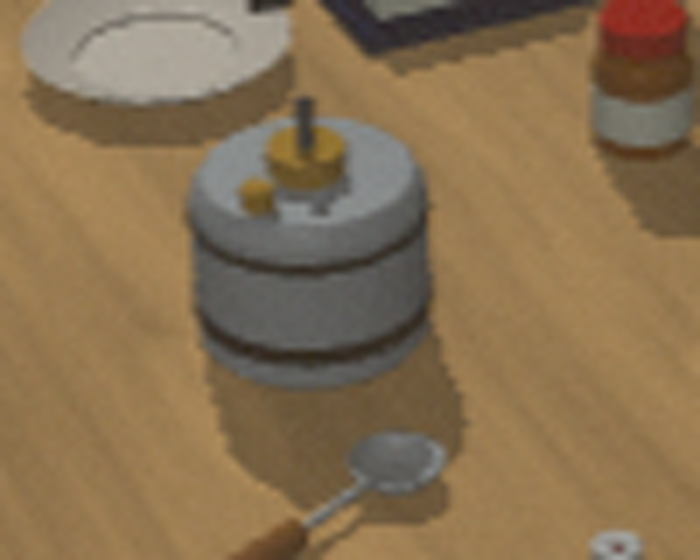

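Run:
```python
from h import *
import pickle
D=pickle.load(open("m.pkl","rb"));k=pickle.load(open("k.pkl","rb"))
f=lambda o,x,y,s:((x+.5)/s-.5+o[0],(y+.5)/s-.5+o[1])
seat=[(188,195),(188,216),(199,216.5),(217,216)];tip=[(208,232),(214,220),(198,220),(188,221)]
S=[(D[i],*f(D[i]["o"],*seat[i],4)) for i in range(4)];T=[(D[i],*f(D[i]["o"],*tip[i],4)) for i in range(4)]
sc=(D[4],*f((340,160),304,188,8));si=(D[5],*f((250,170),306,148,7))
sct=(D[4],*f((340,160),314,127,8));sit=(D[5],*f((250,170),304,104,7))
for n,A,B in (("seat",S,[sc,si]),("tip",T,[sct,sit])):
    for m,o in (("wrist",A),("ext",B),("all",A+B)):
        t=tri(o);print(n,m,t.round(1),[tuple((proj(d,t)-[u,v]).round(1)) for d,u,v in A+B])
```

```text
seat wrist [487.1 163.3 115.6] [(np.float64(0.1), np.float64(0.2)), (np.float64(-0.2), np.float64(-0.1)), (np.float64(-0.1), np.float64(-0.0)), (np.float64(0.2), np.float64(-0.0)), (np.float64(-0.3), np.float64(0.5)), (np.float64(1.4), np.float64(0.1))]
seat ext [483.2 164.9 115.2] [(np.float64(-1.4), np.float64(3.1)), (np.float64(-1.9), np.float64(3.6)), (np.float64(-1.5), np.float64(3.7)), (np.float64(-0.8), np.float64(3.7)), (np.float64(0.3), np.float64(-0.4)), (np.float64(0.3), np.float64(0.2))]
seat all [486.1 163.8 116. ] [(np.float64(-0.3), np.float64(1.1)), (np.float64(-0.6), np.float64(0.8)), (np.float64(-0.5), np.float64(0.9)), (np.float64(-0.3), np.float64(1.0)), (np.float64(-0.1), np.float64(0.1)), (np.float64(1.1), np.float64(0.0))]
tip wrist [487.1 163.5 142.8] [(np.float64(0.1), np.float64(0.3)), (np.float64(-0.3), np.float64(-0.1)), (np.float64(0.0), np.float64(0.1)), (np.float64(0.2), np.float64(-0.3)), (np.float64(-0.5), np.float64(1.0)), (np.float64(1.3), np.float64(0.1))]
tip ext [482.7 164.8 143.3] [(np.float64(-1.3), np.float64(4.0)), (np.float64(-1.9), np.float64(4.4)), (np.float64(-1.4), np.float64(4.6)), (np.float64(-1.0), np.float64(4.2)), (np.float64(0.1), np.float64(-0.2)), (np.float64(0.1), np.float64(0.1))]
tip all [486.  164.  143.9] [(np.float64(-0.2), np.float64(1.5)), (np.float64(-0.6), np.float64(1.1)), (np.float64(-0.5), np.float64(1.2)), (np.float64(-0.5), np.float64(0.8)), (np.float64(-0.3), np.float64(0.5)), (np.float64(1.0), np.float64(-0.1))]
```

Run:
```python
from h import *
import pickle
O=down(0)
arm.goto([498.4,-186.3,150],O)
arm.move_linear([498.4,-186.3,48.5],O,v=120);arm.pause(.2)
s=monitor.state();print(s["position"],s["contact_force"],s["time"])
claw.move_gripper(20);arm.pause(.2)
s=monitor.state();print(s["position"],s["contact_force"],s["gripper_width"],s["time"])
d=snap("wrist","g0")
arm.move_linear([498.4,-186.3,170],O,v=100);arm.pause(.3)
s=monitor.state();print(s["position"],s["contact_force"],s["gripper_width"],s["time"],s["tcp_rot"])
d=snap("wrist","g1")
pickle.dump([d,s],open("g1.pkl","wb"))
snap("scene","scene2")
```

```text
[ 498.89535624 -186.46174979   49.15415686] [1.11917504 0.11699987 0.15984359] 11.8583
[ 498.35541167 -186.2353248    48.46049439] [-0.55854361 -0.61409073 -0.28999074] 23.104977210502597 13.0583
[ 498.27107439 -186.26508228  169.73372824] [ 0.45648871 -0.00340245 -2.63242064] 23.576855839423104 14.775 [-3.14145399e+00  5.00785705e-05  7.62294810e-04]
```

View pics/g1.png

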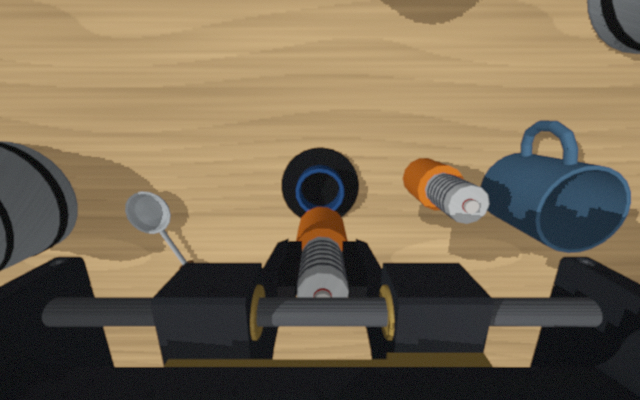

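View pics/g0.png

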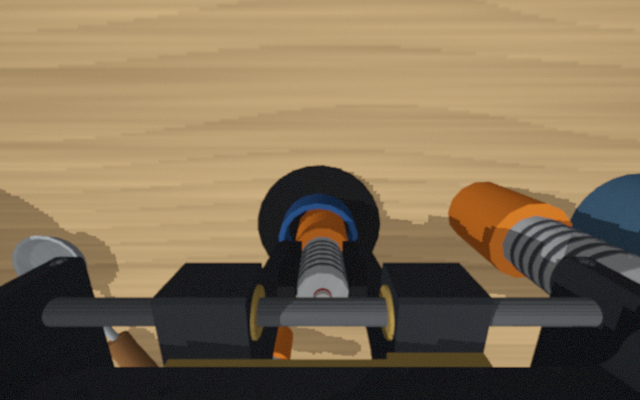

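Run:
```python
from h import *
import pickle
d,s=pickle.load(open("g1.pkl","rb"));p=s["position"]
a=d["img"][:,:,::-1].copy();o=(260,170);k=6
z=cv2.resize(a[o[1]:o[1]+100,o[0]:o[0]+120],None,fx=k,fy=k,interpolation=cv2.INTER_CUBIC)
cv2.imwrite("pics/g1raw.png",z)
for h,r,c in [(-42.5,17,(255,0,0)),(-2.5,17,(0,255,0)),(37.5,12,(255,0,255))]:
    for t in np.linspace(0,2*np.pi,200):
        u=proj(d,p+[r*np.cos(t),r*np.sin(t),h]);x,y=((u-o)+.5)*k-.5
        cv2.circle(z,(int(round(x)),int(round(y))),1,c,-1)
cv2.imwrite("pics/g1z.png",z)
```

```text
(no output)
```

View pics/g1z.png

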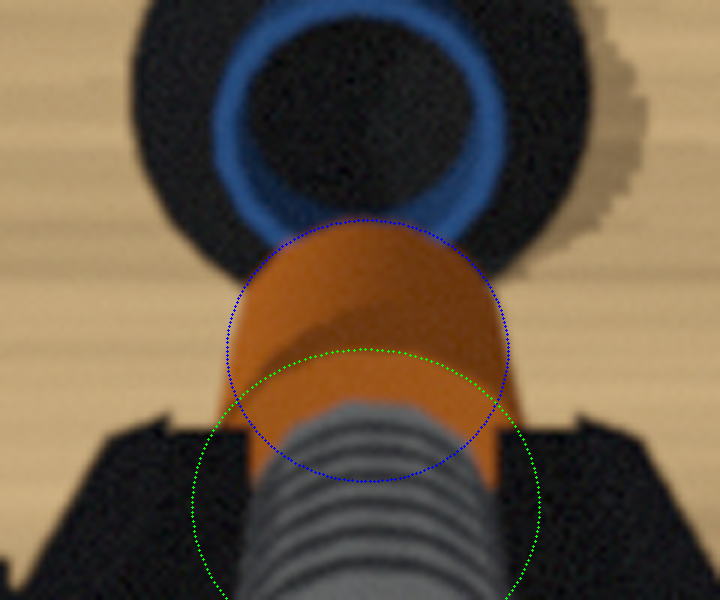

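View pics/g1raw.png

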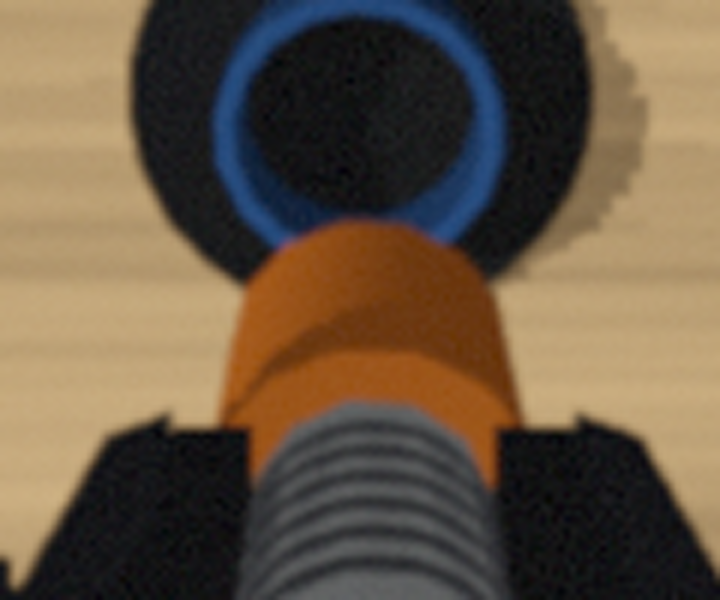

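Run:
```python
from h import *
import pickle
O=down(0)
arm.move_linear([498.4,-186.3,225],O,v=200)
arm.move_linear([447.1,163.4,225],O,v=180)
arm.move_linear([447.1,163.4,200],O,v=100);arm.pause(.3)
s=monitor.state();print(s["position"],s["contact_force"],s["gripper_width"],s["time"])
d=snap("wrist","v0");pickle.dump([d,s],open("v0.pkl","wb"))
p=s["position"]
a=d["img"][:,:,::-1].copy();o=(240,120);k=5
z=cv2.resize(a[o[1]:o[1]+120,o[0]:o[0]+160],None,fx=k,fy=k,interpolation=cv2.INTER_CUBIC)
cv2.imwrite("pics/v0raw.png",z)
V=np.array([487.1,163.4,0])
for q,r,c in [(p+[0,0,-42.5],17,(255,0,0)),(V+[0,0,118],22,(0,255,0)),(V+[0,0,143],5,(255,0,255))]:
    for t in np.linspace(0,2*np.pi,200):
        u=proj(d,q+[r*np.cos(t),r*np.sin(t),0]);x,y=((u-o)+.5)*k-.5
        cv2.circle(z,(int(round(x)),int(round(y))),1,c,-1)
cv2.imwrite("pics/v0z.png",z)
```

```text
[447.41665228 163.51325449 200.45415783] [ 0.15328219 -0.31007987 -1.72468688] 23.180538584538684 18.1167
```

View pics/v0z.png

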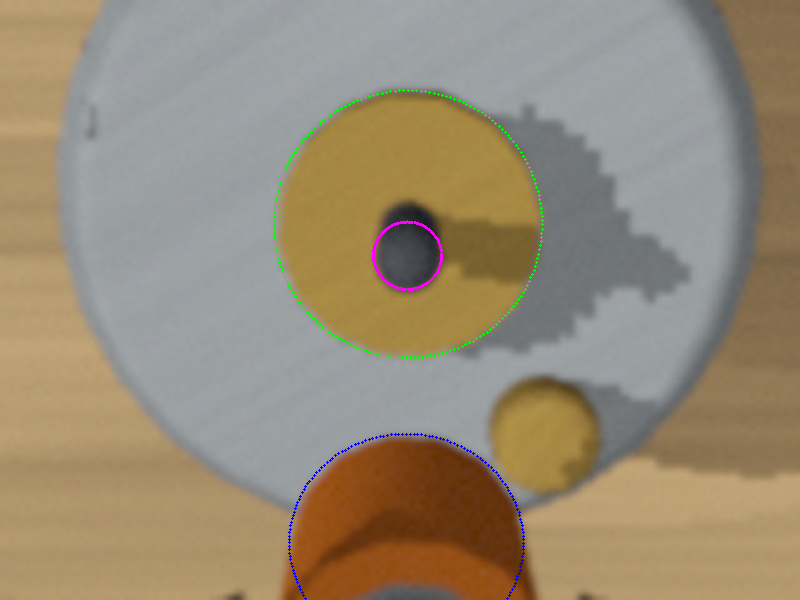

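View pics/v0.png

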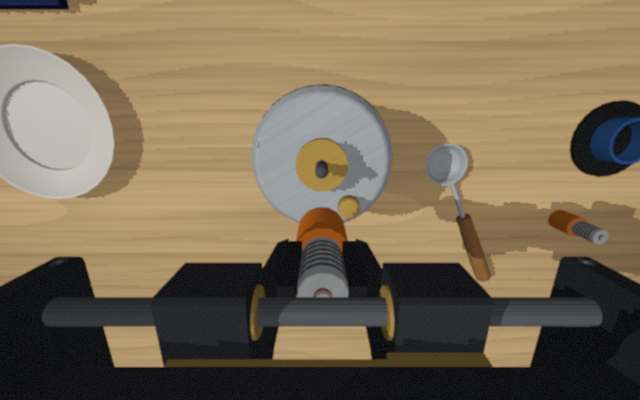

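```bash
cat > press.py <<'E'
from h import *
import json
O=down(0);X,Y=487.1,163.4
def force(n=6):
    f=[];
    for _ in range(n):
        f.append(monitor.state()["contact_force"]);arm.pause(.01)
    return np.mean(f,0)
E
python3 - <<'E'
from press import *
arm.move_linear([X,Y,200],O,v=100);arm.pause(.4)
b=force(15);s=monitor.state();print("base",b.round(2),s["position"].round(2),s["time"])
json.dump(b.tolist(),open("base.json","w"))
z=200
for z in (195,191,188,185,182,180,178):
    arm.move_linear([X,Y,z],O,v=30)
    f=force(6)-b;s=monitor.state();print(z,f.round(2),s["position"].round(2),round(s["time"],2),round(s["gripper_width"],1))
    if np.linalg.norm(f)>(4 if z>183 else 13): print("stop");break
E
```

```text
base [-0.16  0.04 -1.62] [487.05 163.41 200.04] 19.2417
195 [ 0.05 -0.16 -0.15] [486.97 163.35 194.82] 19.61 23.3
191 [-0.32  0.09 -0.09] [487.03 163.37 190.88] 19.94 22.9
188 [0.31 0.42 0.24] [487.04 163.39 187.91] 20.24 23.4
185 [ 0.56 -0.    1.59] [487.35 163.55 185.14] 20.54 23.2
182 [0.28 0.31 2.85] [487.28 163.53 182.1 ] 20.84 23.1
180 [1.06 0.49 3.71] [487.29 163.52 180.09] 21.14 23.1
178 [1.15 0.89 4.87] [487.25 163.52 178.05] 21.44 23.4
```

Run:
```python
from press import *
b=np.array(json.load(open("base.json")))
fl=0
for z in [176,174,172,170,168,167,166,165.2,164.6,164.2]+list(np.arange(163.9,158,-0.3)):
    arm.move_linear([X,Y,z],O,v=15)
    f=force(5)-b;s=monitor.state();print(round(z,1),f.round(2),s["position"].round(2),round(s["time"],2))
    if f[2]>13 : print("stop");break
```

```text
176 [1.26 1.09 5.56] [487.25 163.54 176.07] 21.77
174 [0.79 1.05 7.12] [487.3  163.54 174.18] 22.09
172 [0.72 0.81 7.17] [487.3  163.53 172.22] 22.42
170 [0.96 1.27 7.44] [487.3  163.51 170.21] 22.74
168 [0.78 1.67 7.67] [487.3  163.53 168.23] 23.07
167 [0.95 0.74 7.73] [487.33 163.57 167.27] 23.36
166 [0.63 1.07 7.77] [487.33 163.55 166.27] 23.65
165.2 [0.95 0.83 7.1 ] [487.31 163.54 165.45] 23.94
164.6 [1.06 1.1  7.24] [487.32 163.57 164.87] 24.23
164.2 [1.02 1.39 7.5 ] [487.35 163.54 164.48] 24.52
163.9 [1.02 0.72 7.71] [487.32 163.52 164.18] 24.82
163.6 [0.88 0.54 7.54] [487.34 163.55 163.9 ] 25.11
163.3 [0.74 1.07 7.73] [487.33 163.53 163.57] 25.4
163.0 [0.91 1.1  7.45] [487.35 163.53 163.29] 25.69
162.7 [0.68 1.19 7.44] [487.35 163.55 163.  ] 25.98
162.4 [0.84 0.81 7.57] [487.35 163.57 162.7 ] 26.27
162.1 [0.66 0.97 7.4 ] [487.32 163.57 162.37] 26.57
161.8 [0.54 0.85 7.65] [487.33 163.56 162.07] 26.86
161.5 [0.8  1.16 8.67] [487.41 163.58 161.91] 27.15
161.2 [-0.05  0.77 10.75] [487.55 163.66 161.89] 27.44
160.9 [-0.68  0.51 13.44] [487.66 163.68 161.85] 27.73
stop
```

Run:
```python
from press import *
b=np.array(json.load(open("base.json")))
arm.move_linear([X,Y,160.6],O,v=10)
for i in range(6):
    arm.pause(.2);f=force(5)-b;s=monitor.state();print(f.round(2),s["position"].round(2),round(s["time"],2),s["tcp_rot"].round(3))
arm.move_linear([X,Y,161.6],O,v=10)
arm.move_linear([X,Y,200],O,v=40);arm.pause(.3)
s=monitor.state();print((force(8)-b).round(2),s["position"].round(2),s["time"],s["gripper_width"])
d=snap("wrist","r0")
arm.move_linear([X-40,Y,200],O,v=100);arm.pause(.2);d=snap("wrist","r1");snap("scene","r_sc");snap("side","r_si")
import pickle;pickle.dump([d,monitor.state()],open("r1.pkl","wb"))
a=d["img"][150:310,220:430,::-1];cv2.imwrite("pics/r1z.png",cv2.resize(a,None,fx=3.7,fy=3.7,interpolation=cv2.INTER_CUBIC))
```

```text
[-1.19 -0.14 15.92] [487.75 163.72 161.82] 28.23 [-3.141e+00 -0.000e+00 -2.000e-03]
[-1.41 -0.05 15.53] [487.72 163.75 161.8 ] 28.47 [-3.141e+00 -0.000e+00 -2.000e-03]
[-0.95  0.17 15.6 ] [487.71 163.7  161.79] 28.71 [-3.141e+00 -0.000e+00 -2.000e-03]
[-1.31  0.9  15.58] [487.71 163.74 161.8 ] 28.95 [-3.141e+00 -0.000e+00 -2.000e-03]
[-1.34  0.63 15.34] [487.71 163.71 161.8 ] 29.19 [-3.141e+00 -0.000e+00 -2.000e-03]
[-1.48  0.51 15.69] [487.72 163.72 161.79] 29.43 [-3.141e+00 -0.000e+00 -2.000e-03]
[0.19 0.12 0.01] [487.04 163.38 199.88] 31.0917 23.28635594083407
```

View pics/r1z.png

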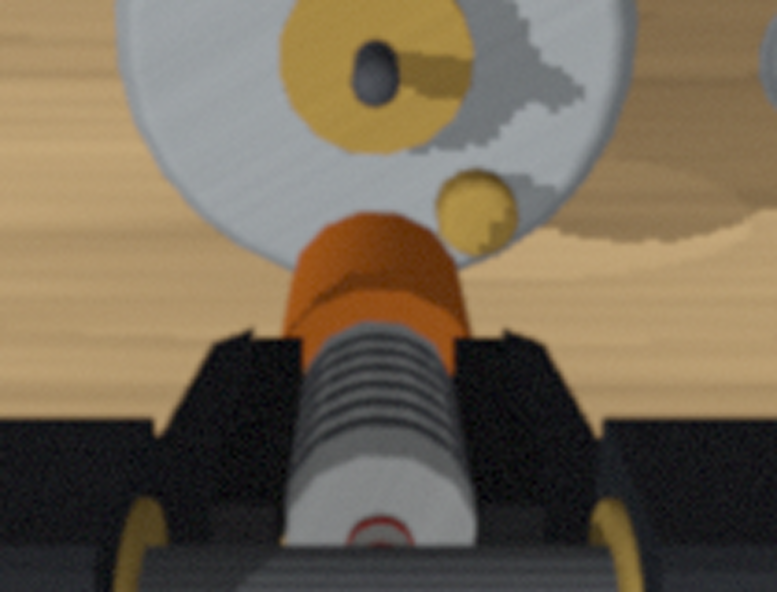

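View pics/r_sc.png

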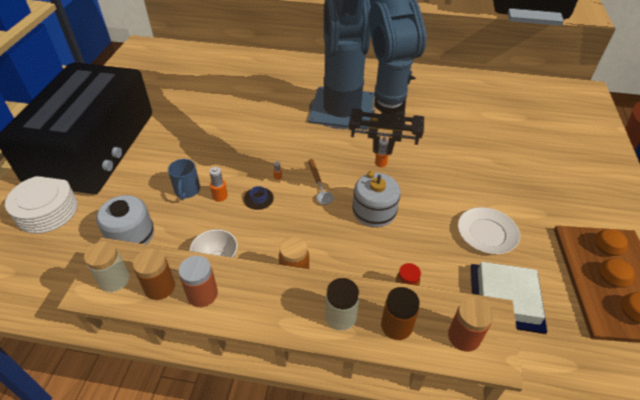

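Run:
```python
from press import *
import pickle
d,s=pickle.load(open("g1.pkl","rb"))
for n,x,y,z in [("rimouter",359.5,None,30),("disc",362,95,2)]:
    if y is None: y=127
    print(n,atz(d,(x+.5)/6-.5+260,(y+.5)/6-.5+170,z).round(1))
HX,HY=500.0,-185.4
b=np.array(json.load(open("base.json")))
arm.move_linear([447,Y,225],O,v=150)
arm.move_linear([460,HY,225],O,v=180)
arm.move_linear([460,HY,140],O,v=150);arm.pause(.2)
d=snap("wrist","p0");s=monitor.state();pickle.dump([d,s],open("p0.pkl","wb"));print(s["position"],s["time"])
p=s["position"];a=d["img"][:,:,::-1];o=(240,110);k=5
z=cv2.resize(a[o[1]:o[1]+120,o[0]:o[0]+160],None,fx=k,fy=k,interpolation=cv2.INTER_CUBIC)
V=np.array([HX,HY,0])
for q,r,c in [(p+[0,0,-42.5],17,(255,0,0)),(V+[0,0,30],26,(0,255,0)),(V+[0,0,30],22,(0,255,0)),(V,45,(255,0,255))]:
    for t in np.linspace(0,2*np.pi,200):
        u=proj(d,q+[r*np.cos(t),r*np.sin(t),0]);x,y=((u-o)+.5)*k-.5
        cv2.circle(z,(int(round(x)),int(round(y))),1,c,-1)
cv2.imwrite("pics/p0z.png",z)
```

```text
rimouter [ 501.1 -184.5   30. ]
disc [ 500.2 -184.7    2. ]
[ 460.58197164 -185.58230831  140.81369128] 35.4833
```

View pics/p0z.png

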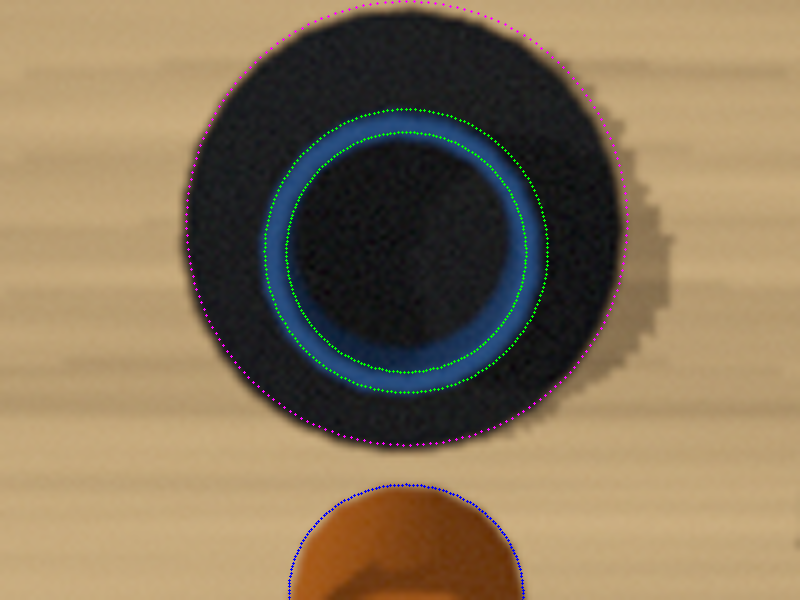

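Run:
```python
from press import *
HX,HY=499.8,-184.9
arm.move_linear([HX,HY,140],O,v=100)
arm.move_linear([HX,HY,85],O,v=100);arm.pause(.2)
b=force(10);print("b",b.round(2))
arm.move_linear([HX,HY,52],O,v=50)
f=force(8)-b;print(52,f.round(2),monitor.state()["position"].round(2))
if np.linalg.norm(f)<3:
  for z in np.arange(50.5,46,-0.5):
    arm.move_linear([HX,HY,z],O,v=20);f=force(6)-b;print(z,f.round(2),monitor.state()["position"].round(2))
    if f[2]>1.5: print("floor");break
print(monitor.state()["time"])
```

```text
b [-0.04 -0.1  -1.8 ]
52 [-0.09 -0.04  0.41] [ 500.08 -184.99   52.28]
50.5 [0.13 0.06 0.15] [ 499.85 -184.9    50.6 ]
50.0 [-0.08  0.31  0.14] [ 499.79 -184.9    49.99]
49.5 [0.04 0.14 0.42] [ 499.81 -184.92   49.48]
49.0 [-0.24  0.09  0.2 ] [ 499.77 -184.87   48.97]
48.5 [0.01 0.13 0.3 ] [ 499.83 -184.91   48.52]
48.0 [-1.21  1.09  6.95] [ 500.06 -184.84   48.37]
floor
39.6917
```

Run:
```python
from press import *
HX,HY=499.8,-184.9
arm.move_linear([HX,HY,48.4],O,v=20);arm.pause(.1)
claw.move_gripper(88);arm.pause(.2)
arm.move_linear([HX,HY,150],O,v=100)
arm.move_linear([430,HY,230],O,v=200);arm.pause(.3)
d=snap("wrist","e0");s=monitor.state();print(s["position"],s["contact_force"],s["gripper_width"],s["time"])
import pickle;pickle.dump(d,open("e0.pkl","wb"))
u,v=proj(d,(500,-185,60)).round().astype(int);print(u,v)
cv2.imwrite("pics/e0z.png",cv2.resize(d["img"][max(v-60,0):v+60,u-70:u+70,::-1],None,fx=5,fy=5,interpolation=cv2.INTER_CUBIC))
```

```text
[ 430.05248361 -184.73378822  229.43024849] [ 0.56701891 -0.01099502  0.11015863] 87.64899016739149 43.4833
322 124
```

View pics/e0z.png

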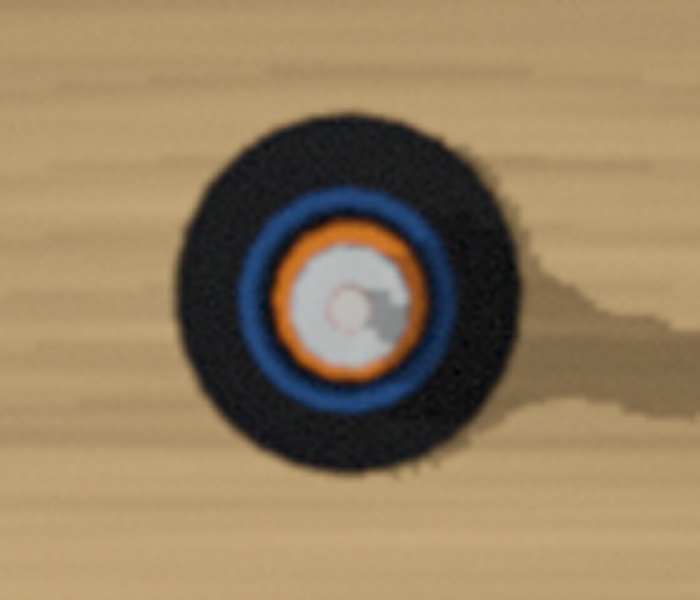

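View pics/e0.png

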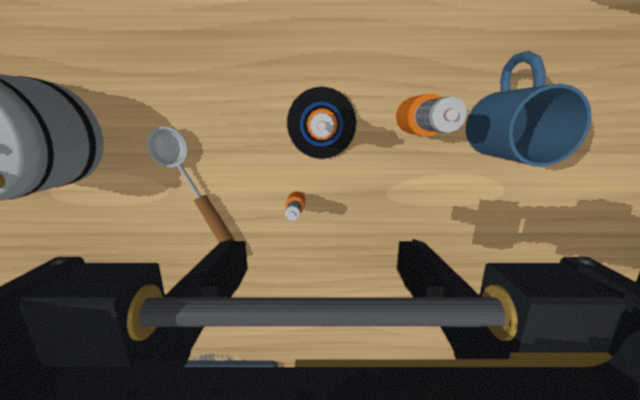

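Run:
```python
from press import *
arm.move_linear([440,-90,230],O,v=200);arm.pause(.2)
d=snap("wrist","e1");print(monitor.state()["time"])
u,v=proj(d,(500,-185,60)).round().astype(int)
o=(u-70,v-50)
z=cv2.resize(d["img"][o[1]:v+50,o[0]:u+70,::-1],None,fx=5,fy=5,interpolation=cv2.INTER_CUBIC)
for h,c in ((86,(255,0,0)),(90,(0,255,0)),(103,(255,0,255))):
    x,y=((proj(d,(499.8,-184.9,h))-o)+.5)*5-.5;cv2.drawMarker(z,(int(x),int(y)),c,0,9,1)
s=snap("scene","e_sc")
w=cv2.resize(s["img"][160:220,230:290,::-1],(500,500),interpolation=cv2.INTER_CUBIC)
cv2.imwrite("pics/e1z.png",z);cv2.imwrite("pics/e_scz.png",w)
```

```text
44.3583
```

View pics/e1z.png

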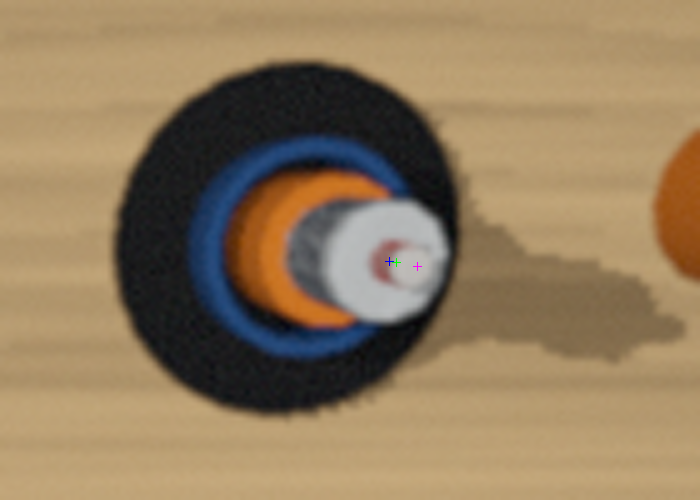

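View pics/e_scz.png

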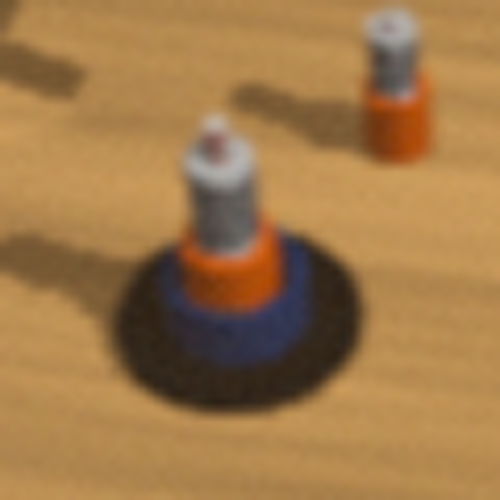

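View pics/e_sc.png

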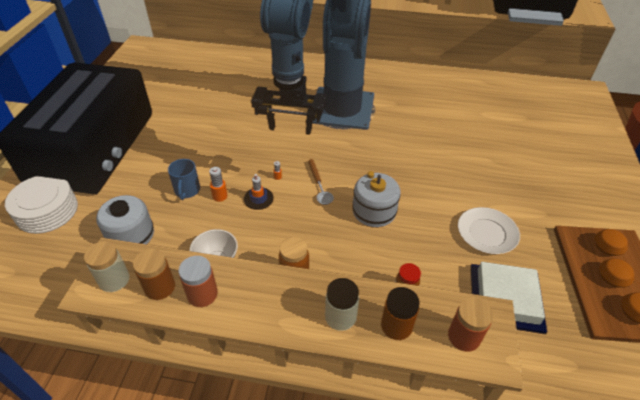

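The rod shows about 17 mm above the grip, so about 13 mm of travel. The gauge stands upright and centred in the holder, the stem is up and nothing else has moved.

Run:
```python
from press import *
print(workorder.job_done(),monitor.state()["time"])
```

```text
the job is handed in; nothing more can be done
the job is handed in; nothing more can be done
```

The keg's pressure has been checked, and the gauge is back upright in its blue holder with the rod still out. I handed the job in shortly after 44 s; the hand-in reports no verdict.

- **Gauge used:** I took the middle-sized one, standing in the blue holder. The look-alikes were a bigger one by the mug and a smaller one by the spoon.
- **Pressing:** The force rose as described: about 0.45 N per mm, then level at about 7.5 N, then a steep climb at the seat. I held it there at 15.3–15.9 N for over a second. The arm's reported position was within 1 mm of the valve axis I had measured.
- **Putting it back:** I lowered it until it touched the holder's floor (a brief 7 N), let go and drew the arm clear.
- **Last checks:**
  - The gauge is upright and centred in the holder.
  - The rod shows about 17 mm above the grip, so about 13 mm of travel.
  - The valve stem is up again.
  - By eye, nothing else on the counter has moved.
- **Disagreements:** The wrist camera measured heights 2–4 mm low and the holder's rim about 7 mm low, so I found the seat and floor heights by contact. For the valve's sideways position, scene and side cameras together came out about 4 mm from the wrist camera. I used the wrist value because one picture of gauge and stem together confirmed it.

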